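# Clear the curing deck, unlock and start it

## Task

Take the orange scraper from its sloping rest, stand it upright on its rubber edge on the round black mat, let go, and take it up again by the handle to scrape all four loose chips off the station's steel deck into the catch tray in front of it; keep your fingers off the chips. Stand the scraper back upright on the middle of the mat and let go, then slide the red lock tab fully aside and push the green start button under it all the way in, where it stays. Leave everything else on the bench where it is.

Things in the scene. Friction and masses are not known exactly. Their poses are not given: they have to be found in the camera images.
- scraper: Orange T-shaped scraper, about 220 g, 24 mm thick. Origin: middle of the rubber blade's underside; z up the handle, y along the blade, x through the thickness. Blade head 96 mm (y) by 26 mm (z); handle 30 mm (y) by 24 mm (x), from z = 26 to 100 mm, centred. Same both ways round. Starts on the rest, -x face down, handle pointing roughly at the robot and rising 30 degrees. Stands by itself on its blade.
- rest: Fixed sloping scraper rest on a blue 120 x 90 x 6 mm base, 60 mm high. Origin: middle of the base's underside; x points away from the handle's end. The lying scraper's origin is 45 mm along x, 20 mm above. Only a 20 mm wide spine carries the 30 mm wide handle, so its two sides are free for the fingers. A low lip holds the blade's edge: lift upward.
- mat: Fixed round black rubber mat, 150 mm across, 4 mm thick. Origin: centre of its underside; its top is 4 mm higher.
- station: Fixed curing station. Origin: at table height below the middle of its steel deck; own x points from the tray over the deck to the lamp bar, y to the left. Lamp bar behind the deck: x 75 to 109 mm, 85 mm high. Grey control box at the right: x -65 to +85 mm, y -136 to -66 mm, top 60 mm above the table.
- deck (a point): Middle of the steel deck's top, 50 mm above the table; axes as the station's. The deck runs x from -75 to +75 mm. The lane between two blue rims (8 mm high) is 108 mm wide (y from -54 to +54 mm) and open at its front (-x) edge, over the tray. The chips start within x -55 to +20 mm, y -40 to +40 mm.
- tray (a point): Middle of the inner floor of the dark steel catch tray, 4 mm above the table; axes as the station's. Inside, in the station's frame: x from -176 to -77 mm, y from -71 to +71 mm; walls 42 mm high.
- chip1: Loose hard red paint chip on the deck, about 18 x 17 x 8 mm, 12 g. Origin: centre of its underside.
- chip2: Loose hard yellow paint chip on the deck, about 18 x 17 x 8 mm, 12 g. Origin: centre of its underside.
- chip3: Loose hard red paint chip on the deck, about 18 x 17 x 8 mm, 12 g. Origin: centre of its underside.
- chip4: Loose hard white paint chip on the deck, about 18 x 17 x 8 mm, 12 g. Origin: centre of its underside.
- lock_tab (a joint): Position of the red lock tab (m): 0 covers the button, 0.052 fully aside. It slides along the station's +x (away from the robot), needs about 2 N and stays where it is left.
- lock_fin (a point): Middle of the top of the tab's upright fin, 99 mm above the table. The fin is 10 mm thick (station x), 30 mm wide (station y), 20 mm tall, and stands on the middle of the tab's plate (38 mm in x, 44 mm in y; its top 79 mm above the table).
- start_button (a joint): Travel of the green start button (m): 0 out, 0.007 fully in (downward). Needs about 3 N and stays where it is pushed.
- start_top (a point): Middle of the top of the green start button, 26 mm across, 72 mm above the table when out; hidden below the lock tab's plate until the tab is slid aside. It lies at x = -25, y = -101 mm in the station's frame.
- jar_gold: Bystander: gold jar with a black lid, 54 mm across, 61 mm high. Origin: centre of underside.
- jar_red: Bystander: red jar with a black lid, 54 mm across, 61 mm high.
- glue: Bystander: white bottle with a green cap, 44 mm across, 120 mm high.
- bowl: Bystander: white bowl, 130 mm across, 50 mm high.
- tub: Bystander: grey open tub, 100 mm across, 100 mm high.
- bauble: Bystander: red bauble on a round wooden stand, 80 mm across, 107 mm high.
- brush: Bystander: paint brush lying on the bench.
Things that resemble listed ones, but are neither listed nor needed, are in the scene too. Of the things that look like the mat, the larger one is meant.

How it is judged (in metres and radians):
On the way, in this order (a step that is already met when the one before it is completed fails the run):
1. the scraper stands upright on its blade on the mat, let go (angle between scraper's own z axis and vertical below 0.12 rad and horizontal distance between scraper and mat below 0.05 m and height (world z) of scraper between -0.002 and 0.012 m and contact force between the fingers and scraper below 0.05 N and linear speed of scraper below 0.02 m/s), for 0.3 s.
2. all four chips are in the catch tray (x of chip1 in the frame of tray between -0.056 and 0.056 m and y of chip1 in the frame of tray between -0.076 and 0.076 m and z of each of chip1, chip2, chip3, chip4 in the frame of tray below 0.034 m and x of chip2 in the frame of tray between -0.056 and 0.056 m and y of chip2 in the frame of tray between -0.076 and 0.076 m and x of chip3 in the frame of tray between -0.056 and 0.056 m and y of chip3 in the frame of tray between -0.076 and 0.076 m and x of chip4 in the frame of tray between -0.056 and 0.056 m and y of chip4 in the frame of tray between -0.076 and 0.076 m), for 0.2 s.
3. the scraper stands upright on the mat again, let go (all of step 1), for 0.3 s.
4. the lock tab is slid fully aside (value of joint lock_tab above 0.044 m), for 0.1 s.
5. the start button is pushed in (value of joint start_button above 0.0055 m), for 0.1 s.
At the end, for the whole second after the job is handed in: The scraper stands upright (within 7 degrees) on the mat, its middle within 50 mm of the mat's, released and at rest; all four chips lie inside the catch tray; the lock tab is at least 44 mm aside; the start button is at least 5.5 mm in (all of step 2 and all of step 3 and value of joint lock_tab above 0.044 m and value of joint start_button above 0.0055 m); the robot touches nothing.
It fails at once if the fingers touch a chip (contact force between the fingers and chip1 above 0.5 N or contact force between the fingers and chip2 above 0.5 N or contact force between the fingers and chip3 above 0.5 N or contact force between the fingers and chip4 above 0.5 N).
It fails at once if a bystander is moved by more than 30 mm (distance of any of jar_gold, jar_red, glue, bowl, tub, bauble, brush from where it was at the start of the episode above 0.03 m).
It also fails if it takes over 67 s, if anything falls off the work surface, if the arm or the gripper's body presses on something with over 40 N, if the wrist force passes 120 N, or if a joint passes its speed limit or range.

## Robot

A 6-joint arm with a two-finger parallel gripper is mounted at the origin on the work surface. World frame = base frame: x ahead of the robot, y to its left, z up, the work surface at z = 0. Lengths are in mm, angles in rad, forces in N, time in s.
With the tool pointing down it reaches from about 425 to 1125 mm from the base axis. Payload 14.9 kg.
Tool frame: the origin (TCP) lies on the centre line of the jaws, within the pads' length; the fingertips stand 8 mm ahead of it and the grasp point (between the pads) lies 11 mm behind it; z points along the fingers, y is the line along which they close (so a half turn about z gives the same grasp; the last joint's range is limited). The gripper opens to 91 mm and grips with 3 to 60 N. Pads are 32 mm wide; open, the fingers measure 118 mm over their backs; the gripper's body (76 mm by 178 mm) begins 60 mm behind the grasp point.
Start: joints at [1.217, 0.379, 1.734, -0, 1.028, -0.033], TCP at [220.736, 664.299, 221.932] pointing down, gripper open.
Joint ranges: [-2.77, 2.77], [-0.74, 2.19], [0, 2.66], [-1.06, 4.2], [0.31, 2.87], [-3.08, 3.08]. Speed limits (rad/s): [1.89, 1.89, 2.39, 3.14, 3.14, 3.14].

## Interface

Orientations are given as a rotation vector (axis times angle).
In Python, from rig import sense, optics, manip gives the robot as it stands. The module is installed in compiled form; this text tells all that it offers.
- The arm moves only by the shell command python3 -m handwheel 'ROWS'. ROWS is JSON, a list of rows, each a list of 3 entries, a list of its own where there are three numbers: the shift along the tool's x, y, z in mm, then the turn, a rotation vector about the tool's x, y, z in rad, then the finger opening in mm, from 0 to 91.2. A call has 1 to 20 rows; each row is the pose to reach, as a shift and turn from the pose commanded when the call began, along the tool's axes at that moment; what a row does not reach only later rows make up. A row lasts 1/10 s, in which the tool goes at most 50 mm and 8.59 degrees, less where a joint would pass 70% of its speed; a pose out of reach is approached as far as the arm can. A call with a gripper value outside its range is refused whole. The fingers move at their own pace and stop on an object; the grip force is fixed at half the most. Time passes only in rows, so rows that repeat a pose let the fingers close. It gives the time, the measured TCP pose, the force, the opening and the grip force at its end, in the units of the state.
- sense(): the state, without advancing time (a new reading comes with each control period).
- optics.get_image(name): name is "scene" or "top" or "wrist"; returns (picture, depth): 480x640x3 uint8, blue, green, red; 480x640 float32, mm along the optical axis (not along the pixel's ray), 0 where there is no reading.
- optics.camera_info(name): a dict with "intrinsics" (3x3 intrinsics, pixels), "R" (3x3) and "t" (3): a world point X has camera coordinates R X + t. Camera axes: x right, y down, z forward; pixel columns grow to the right and rows downward; lengths in mm; the calibration is good to about 2 mm. A picture is of the moment at which its call begins: read the wrist's pose just before it. camera_info takes no time and is no camera call; for the wrist camera it gives the pose at the moment of the call.
- manip.job_done(): hands the job in; it is judged then, once.
The state is a dict: "time": time; "q": joint angles; "qvel": joint speeds; "joint_torque": joint torques, N m; "eef_pos": TCP position; "orientation": TCP orientation; "force": force on the tool from outside, world axes, zero at the start; "moment": the same for the moment, N m; "finger_gap": finger opening in mm; "grip_force": force on a finger pad.
Only numpy, scipy, OpenCV 4.12 (cv2) and the standard library are available. Lean on these libraries where they do the work, as an engineer would, in place of code of your own. Each camera call takes 0.05 s, during which the arm holds its last target. There are 200 camera calls.

## Working session

There is one attempt and no reset: what is moved stays moved. The work goes in short steps, Python scripts to look and compute and a shell command to move; the robot and the scene stay as the last step left them, time stands still between calls to the robot, and variables do not carry over. Pictures are saved under pics/ and viewed, at most 10 in all, crops included, and the job is handed in when it is done.

```bash
mkdir -p pics; python3 - <<'E'
from rig import sense, optics
import cv2, numpy as np
s=sense(); print({k:np.round(s[k],3) for k in s})
for n in ("scene","top"):
    p,d=optics.get_image(n); cv2.imwrite(f"pics/{n}0.png",p); np.save(f"{n}d.npy",d)
    c=optics.camera_info(n); print(n,np.round(c["intrinsics"],1).tolist(),np.round(c["R"],4).tolist(),np.round(c["t"],1).tolist(), (d>0).mean())
E
```

```text
{'time': np.float64(0.0), 'q': array([ 1.217,  0.379,  1.735, -0.   ,  1.029, -0.033]), 'qvel': array([ 0.   ,  0.001,  0.   , -0.   ,  0.001, -0.001]), 'joint_torque': array([ 2.0000e-03, -7.6372e+01, -4.3438e+01,  6.5000e-02,  4.2000e-02,
       -0.0000e+00]), 'eef_pos': array([220.567, 663.911, 221.267]), 'orientation': array([-5.020e-01, -3.101e+00,  2.000e-03]), 'force': array([ 0.093,  0.92 , -0.03 ]), 'moment': array([-0.037,  0.009,  0.015]), 'grip_force': np.float64(0.0), 'finger_gap': np.float64(91.047)}
scene [[499.2, 0.0, 322.2], [0.0, 499.2, 238.5], [0.0, 0.0, 1.0]] [[0.84, 0.5426, 0.0061], [0.3763, -0.5743, -0.727], [-0.3909, 0.613, -0.6866]] [-436.5, -119.5, 1433.0] 0.9953483072916667
top [[466.7, 0.0, 312.4], [0.0, 466.7, 236.0], [0.0, 0.0, 1.0]] [[-0.0048, -1.0, 0.0054], [-0.9787, 0.0036, -0.2053], [0.2053, -0.0063, -0.9787]] [8.1, 544.5, 1149.9] 0.99599609375
```

View pics/top0.png

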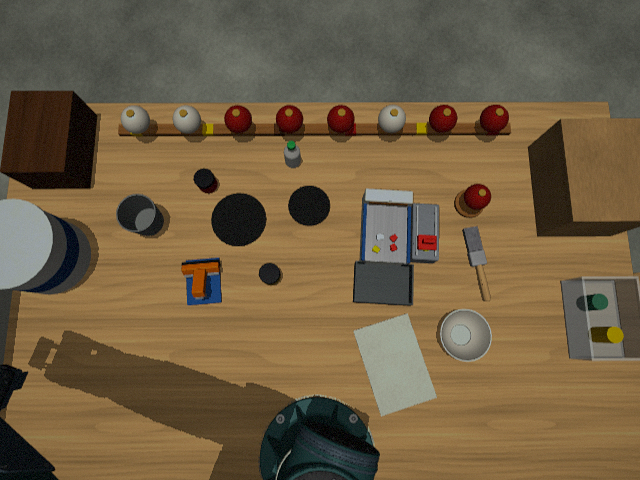

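View pics/scene0.png

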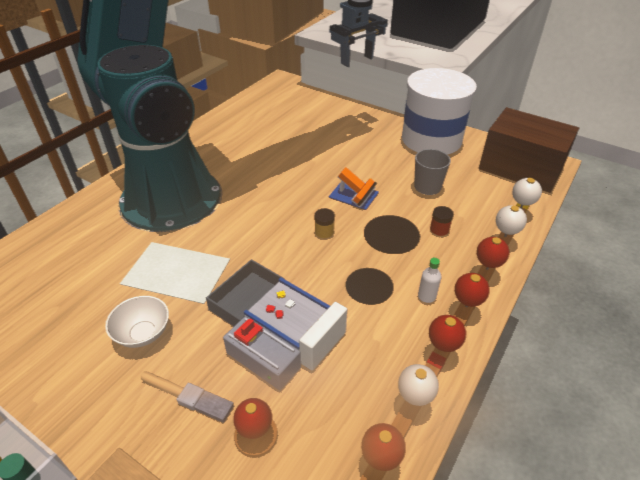

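The top view shows the scraper on its rest at (202,278), the large mat at (239,219), the station deck at (387,235) with chips, the tray at (384,284) and the red tab at (428,243). The scene view agrees: scraper (355,187), large mat (392,234), chips (280,305), tab (248,330).

```bash
cat > h.py <<'E'
import cv2, numpy as np
from rig import sense, optics
from scipy.spatial.transform import Rotation as Rn
def ray(c,uv,z):
    K,R,t=map(np.asarray,(c["intrinsics"],c["R"],c["t"])); uv=np.atleast_2d(np.asarray(uv,float))
    d=np.c_[uv,np.ones(len(uv))]@np.linalg.inv(K).T@R; o=-R.T@t
    return o+d*((z-o[2])/d[:,2])[:,None]
def mask(p,h0,h1,s0=120,v0=60,roi=None,s1=255,v1=255):
    m=cv2.inRange(cv2.cvtColor(p,cv2.COLOR_BGR2HSV),(h0,s0,v0),(h1,s1,v1))
    if roi: k=np.zeros_like(m); x0,y0,x1,y1=roi; k[y0:y1,x0:x1]=255; m&=k
    return m
def blobs(m,a=8):
    cs=cv2.findContours(m,cv2.RETR_EXTERNAL,cv2.CHAIN_APPROX_NONE)[0]
    return sorted([c[:,0] for c in cs if cv2.contourArea(c)>=a],key=lambda c:-cv2.contourArea(c))
def rect(c,pts,z):
    w=ray(c,pts,z)[:,:2]; return cv2.minAreaRect(w.astype(np.float32))
def delta(target,Rt,s=None):
    """shift and turn in tool axes from current commanded-ish pose"""
    s=s or sense(); R=Rn.from_rotvec(s["orientation"])
    return R.inv().apply(np.array(target)-s["eef_pos"]), (R.inv()*Rt).as_rotvec()
E
python3 - <<'E'
from h import *
rois={"top":dict(mat=(205,185,275,252),rest=(175,250,230,310),st=(350,180,445,310)),"scene":dict(mat=(355,205,428,262),rest=(320,155,390,215),st=(200,250,360,385))}
for n in ("top","scene"):
    p=cv2.imread(f"pics/{n}0.png"); c=optics.camera_info(n); r=rois[n]
    b=blobs(mask(p,0,179,0,0,r["mat"],255,55))
    for x in b[:2]: print(n,"mat",rect(c,x,4), np.round(cv2.minEnclosingCircle(ray(c,x,4)[:,:2].astype(np.float32)),1) if 0 else "")
    for x in blobs(mask(p,100,125,120,40,r["rest"]))[:3]: print(n,"base",rect(c,x,6))
    for x in blobs(mask(p,5,18,150,80,r["rest"]))[:3]: print(n,"orange px",x.mean(0),rect(c,x,40))
    for x in blobs(mask(p,100,125,100,40,r["st"]))[:4]: print(n,"rim",rect(c,x,58))
    for nm,a in (("red",(0,4,150,90)),("red2",(174,179,150,90)),("yel",(20,35,130,120))):
        for x in blobs(mask(p,*a,r["st"]),4)[:4]: print(n,nm,cv2.boundingRect(x),"@54",ray(c,x.mean(0),54)[0].round(),"@99",ray(c,x.mean(0),99)[0].round())
    x0,y0,x1,y1=r["st"]; q=r["rest"]
    cv2.imwrite(f"pics/{n}c.png",np.hstack([cv2.resize(p[y0:y1,x0:x1],(400,500),interpolation=2),cv2.resize(p[q[1]:q[3],q[0]:q[2]],(400,500),interpolation=2)]))
E
```

```text
top mat ((603.7421875, 206.8897705078125), (144.6568145751953, 146.106201171875), 46.10211944580078) 
top mat ((690.3135375976562, 286.0167236328125), (30.551164627075195, 20.13488006591797), 89.82801818847656) 
top base ((415.33404541015625, 293.4062805175781), (77.59248352050781, 88.90261840820312), 6.075918197631836)
top base ((491.2847900390625, 299.89703369140625), (4.161471366882324, 85.22402954101562), 5.053884029388428)
top orange px [199.22627737 275.15328467] ((435.14501953125, 295.20379638671875), (86.03131103515625, 95.14505004882812), 4.6086225509643555)
top rim ((549.4578247070312, -243.00546264648438), (9.852995872497559, 148.5912322998047), 86.17861938476562)
top rim ((556.5325317382812, -126.67694854736328), (8.670090675354004, 151.31109619140625), 86.19869995117188)
top red (418, 235, 19, 15) @54 [ 529. -290.   54.] @99 [ 520. -279.   99.]
top red (390, 244, 7, 7) @54 [ 515. -202.   54.] @99 [ 507. -193.   99.]
top red (390, 234, 7, 8) @54 [ 540. -203.   54.] @99 [ 531. -195.   99.]
top yel (372, 246, 8, 7) @54 [ 511. -157.   54.] @99 [ 503. -151.   99.]
scene orange px [356.48351648 183.79120879] ((442.1199035644531, 310.90576171875), (87.2873764038086, 163.58883666992188), 52.96807861328125)
scene rim ((547.9006958007812, -242.10203552246094), (6.7701311111450195, 142.32215881347656), 86.12848663330078)
scene rim ((550.3436279296875, -126.1333236694336), (5.268728733062744, 134.56639099121094), 85.8712158203125)
scene red (234, 319, 28, 25) @54 [ 512. -271.   54.] @99 [ 536. -295.   99.]
scene red (266, 305, 9, 7) @54 [ 515. -200.   54.] @99 [ 539. -227.   99.]
scene red (276, 310, 7, 8) @54 [ 539. -201.   54.] @99 [ 562. -228.   99.]
scene yel (277, 291, 8, 7) @54 [ 510. -155.   54.] @99 [ 535. -185.   99.]
```

View pics/topc.png

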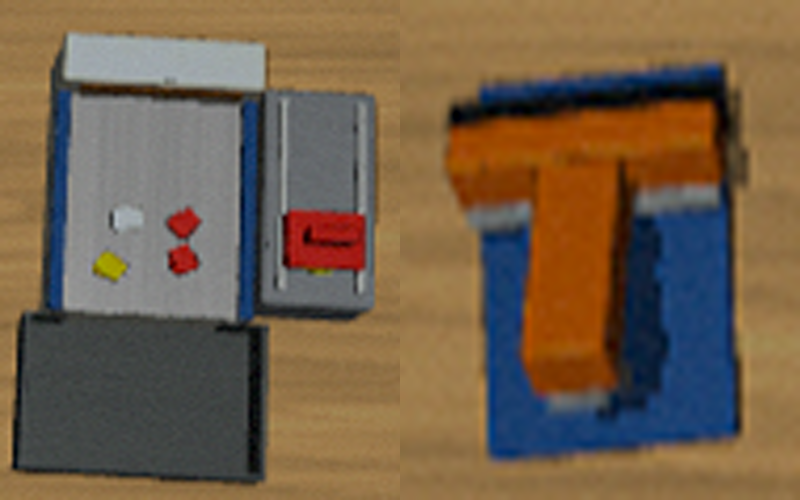

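The crop shows the scraper handle pointing down-image with free sides. There are four chips (white, yellow and two red) mid-deck, and the red tab covers the button. Fits give: rest centre (435,295) with yaw 0.09, mat (604,207), station (552,-184.5) with yaw -0.065. Next I plan the first grasp with the tool tilted 45°.

```bash
cat >> h.py <<'E'
def Rtool(yaw,tilt):  # tool y=(-sin,cos,0); tilt forward (rad) from vertical
    y=np.array([-np.sin(yaw),np.cos(yaw),0]); f=np.array([np.cos(yaw),np.sin(yaw),0])
    z=np.sin(tilt)*f-np.cos(tilt)*np.array([0,0,1.]); return Rn.from_matrix(np.c_[np.cross(y,z),y,z])
def st(x,y,z,O=(552,-184.5),a=-0.065): return np.array([O[0]+x*np.cos(a)-y*np.sin(a),O[1]+x*np.sin(a)+y*np.cos(a),z])
def show(nm,P,R):
    d,w=delta(P,R); print(nm,np.round(P,1),"shift",d.round(1).tolist(),"turn",w.round(3).tolist())
E
python3 - <<'E'
from h import *
a=.09; f=np.array([np.cos(a),np.sin(a),0]); zs=-np.cos(np.pi/6)*f+[0,0,.5]
O=np.array([435,295,0])+45*f+[0,0,20]
for th in (45,):
    R=Rtool(a,np.radians(th)); tz=R.as_matrix()[:,2]; T=O+72*zs+11*tz
    show(f"grasp{th}",T,R); show("pre",T-100*tz,R)
E
```

```text
grasp45 [425.5 294.1  48.2] shift [-311.0, -286.2, 173.4] turn [-0.162, -0.774, -0.389]
pre [355.  287.8 118.9] shift [-246.2, -314.5, 102.7] turn [-0.162, -0.774, -0.389]
```

```bash
python3 -m handwheel '[[[-246,-314,103],[-0.162,-0.774,-0.389],91],[[-246,-314,103],[-0.162,-0.774,-0.389],91],[[-246,-314,103],[-0.162,-0.774,-0.389],91],[[-246,-314,103],[-0.162,-0.774,-0.389],91],[[-246,-314,103],[-0.162,-0.774,-0.389],91],[[-246,-314,103],[-0.162,-0.774,-0.389],91],[[-246,-314,103],[-0.162,-0.774,-0.389],91],[[-246,-314,103],[-0.162,-0.774,-0.389],91],[[-246,-314,103],[-0.162,-0.774,-0.389],91],[[-246,-314,103],[-0.162,-0.774,-0.389],91],[[-246,-314,103],[-0.162,-0.774,-0.389],91],[[-246,-314,103],[-0.162,-0.774,-0.389],91],[[-246,-314,103],[-0.162,-0.774,-0.389],91],[[-246,-314,103],[-0.162,-0.774,-0.389],91]]'
python3 - <<'E'
from h import *
s=sense(); print(s["q"].round(3),s["eef_pos"].round(1))
p,d=optics.get_image("wrist"); cv2.imwrite("pics/w1.png",p)
R=Rtool(.09,np.radians(45)); show("grasp",np.array([425.5,294.1,48.2]),R); show("pre",np.array([355,287.8,118.9]),R)
E
```

```text
time: 1.5
eef_pos: [331.5, 282.2, 221.4]
orientation: [-0.106, 2.434, 0.034]
force: [0.1, 0.2, 0.1]
finger_gap: 91.1
grip_force: 0.0
[ 0.951 -0.189  2.503 -1.062  0.604  0.132] [331.5 282.2 221.4]
grasp [425.5 294.1  48.2] shift [40.2, 4.6, 193.2] turn [-0.005, -0.079, -0.0]
pre [355.  287.8 118.9] shift [48.2, 4.1, 93.5] turn [-0.005, -0.079, -0.0]
```

View pics/w1.png

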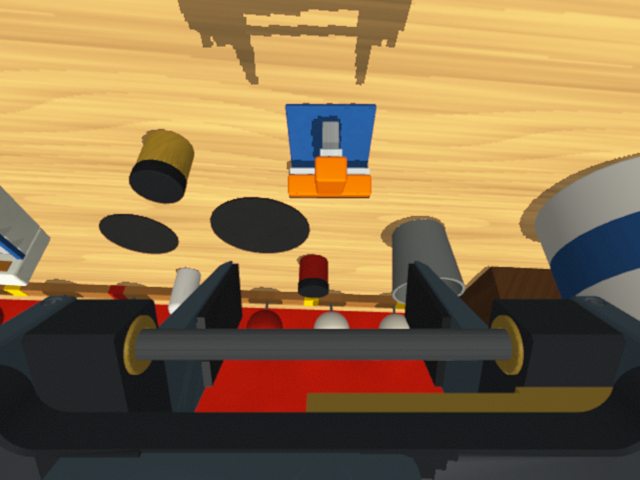

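The wrist picture shows the scraper and its handle, at (330,170), centred between the fingers. Joint 4 is at its limit, so I'll use less tilt, 20° instead of 45°.

```bash
python3 - <<'E'
from h import *
a=.09; f=np.array([np.cos(a),np.sin(a),0]); zs=-np.cos(np.pi/6)*f+[0,0,.5]
O=np.array([435,295,0])+45*f+[0,0,20]
R=Rtool(a,np.radians(20)); tz=R.as_matrix()[:,2]; T=O+72*zs+11*tz
show("grasp",T,R); show("pre",T-75*tz,R)
# handle end / sides from wrist image
p=cv2.imread("pics/w1.png"); c=optics.camera_info("wrist")
b=blobs(mask(p,5,18,150,80,(270,140,390,205)))[0]; b=b[b[:,1]<173]; print(cv2.boundingRect(b))
r=cv2.boundingRect(b); print("handle end mid at z~66", ray(c,[[r[0]+r[2]/2,r[1]]],66))
E
```

```text
grasp [421.5 293.8  45.7] shift [44.9, 4.6, 192.5] turn [-0.005, 0.357, -0.002]
pre [395.9 291.5 116.1] shift [18.7, 4.3, 122.3] turn [-0.005, 0.357, -0.002]
(315, 157, 32, 16)
handle end mid at z~66 [[383.08603163 291.10167996  66.        ]]
```

```bash
python3 -m handwheel '[[[19,4,122],[-0.005,0.357,0],91],[[19,4,122],[-0.005,0.357,0],91],[[19,4,122],[-0.005,0.357,0],91],[[19,4,122],[-0.005,0.357,0],91],[[19,4,122],[-0.005,0.357,0],91],[[19,4,122],[-0.005,0.357,0],91],[[19,4,122],[-0.005,0.357,0],91]]'
python3 - <<'E'
from h import *
s=sense(); print(s["q"].round(3),s["eef_pos"].round(1))
R=Rtool(.09,np.radians(20)); show("grasp",np.array([421.5,293.8,45.7]),R)
E
```

```text
time: 2.25
eef_pos: [394.9, 291.8, 117.4]
orientation: [-0.125, 2.788, 0.024]
force: [-0.8, 0.0, -1.1]
finger_gap: 91.3
grip_force: 0.0
[ 0.692  0.14   2.338 -0.5    0.416 -0.533] [394.9 291.8 117.4]
grasp [421.5 293.8  45.7] shift [-0.4, -0.5, 76.5] turn [0.001, 0.002, -0.001]
```

```bash
python3 -m handwheel '[[[0,0,30],[0,0,0],91],[[0,0,60],[0,0,0],91],[[0,0,76],[0,0,0],91],[[0,0,76],[0,0,0],91],[[0,0,76],[0,0,0],20],[[0,0,76],[0,0,0],20],[[0,0,76],[0,0,0],20],[[0,0,76],[0,0,0],20],[[0,0,76],[0,0,0],20],[[0,0,76],[0,0,0],20],[[0,0,76],[0,0,0],20],[[0,0,76],[0,0,0],20]]'
python3 - <<'E'
from h import *
s=sense(); print(s["q"].round(3),s["eef_pos"].round(1))
T=s["eef_pos"]; R=Rtool(.09,np.radians(20)); show("lift",T+[0,0,80],R)
# stand on mat: scraper upright, tool tilted back 40
R2=Rtool(.09,np.radians(-40)); f=np.array([np.cos(.09),np.sin(.09),0])
a=.09; zs=-np.cos(np.pi/6)*f+[0,0,.5]; O=np.array([435,295,0])+45*f+[0,0,20]
off=R.inv().apply(O-T); print("off",off)   # scraper origin in tool frame (est)
M=np.array([604,207,4.]); P=M-R2.apply(off); show("stand",P,R2); show("over",P+[0,0,60],R2)
E
```

```text
time: 3.45
eef_pos: [421.2, 296.9, 50.9]
orientation: [-0.121, 2.795, 0.006]
force: [-1.0, -2.8, 3.3]
finger_gap: 30.0
grip_force: 13.4
[ 0.667  0.326  2.292 -0.696  0.306 -0.345] [421.2 296.9  50.9]
lift [421.2 296.9 130.9] shift [-27.0, -0.8, -75.3] turn [-0.011, -0.005, -0.002]
off [-44.45412361  -3.0992998   49.06623913]
stand [601.2 209.9  70.2] shift [-168.1, -102.1, 40.9] turn [-0.009, 1.042, -0.008]
over [601.2 209.9 130.2] shift [-188.3, -102.7, -15.6] turn [-0.009, 1.042, -0.008]
```

```bash
python3 -m handwheel '[[[0,0,0],[0,0,0],20],[[-7,0,-19],[0,0,0],20],[[-14,0,-38],[0,0,0],20],[[-27,0,-75],[0,0,0],20],[[-34,0,-94],[0,0,0],20],[[-34,0,-94],[0,0,0],20]]'
python3 - <<'E'
from h import *
s=sense(); print(s["q"].round(3),s["eef_pos"].round(1))
off=np.array([-44.45,-0.5,49.07]); R2=Rtool(.09,np.radians(-40)); M=np.array([604,207,4.]); P=M-R2.apply(off); show("stand",P,R2); show("over",P+[0,0,50],R2)
p,d=optics.get_image("scene"); cv2.imwrite("pics/s1.png",p[60:300,240:560])
E
```

```text
time: 4.05
eef_pos: [422.5, 298.9, 153.5]
orientation: [-0.12, 2.791, 0.01]
force: [0.8, -0.3, -2.3]
finger_gap: 29.8
grip_force: 30.0
[ 0.668  0.107  2.277 -0.413  0.504 -0.651] [422.5 298.9 153.5]
stand [601.5 207.3  70.2] shift [-131.6, -105.8, 137.3] turn [-0.007, 1.046, -0.007]
over [601.5 207.3 120.2] shift [-148.6, -106.2, 90.3] turn [-0.007, 1.046, -0.007]
```

View pics/s1.png

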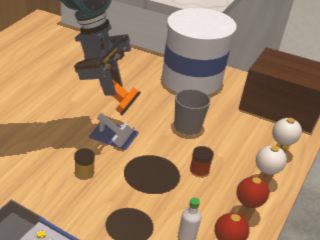

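The scraper has lifted clear and hangs in the fingers at about (125,95). Now I carry it over the mat and turn it upright.

```bash
python3 -m handwheel '[[[-149,-106,90],[-0.007,1.046,-0.007],20],[[-149,-106,90],[-0.007,1.046,-0.007],20],[[-149,-106,90],[-0.007,1.046,-0.007],20],[[-149,-106,90],[-0.007,1.046,-0.007],20],[[-149,-106,90],[-0.007,1.046,-0.007],20],[[-149,-106,90],[-0.007,1.046,-0.007],20],[[-149,-106,90],[-0.007,1.046,-0.007],20],[[-149,-106,90],[-0.007,1.046,-0.007],20],[[-149,-106,90],[-0.007,1.046,-0.007],20],[[-149,-106,90],[-0.007,1.046,-0.007],20],[[-149,-106,90],[-0.007,1.046,-0.007],20]]'
python3 - <<'E'
from h import *
s=sense(); print(s["q"].round(3))
off=np.array([-44.45,-0.5,49.07]); R2=Rtool(.09,np.radians(-40)); M=np.array([604,207,4.]); P=M-R2.apply(off); show("stand",P,R2)
p,d=optics.get_image("scene"); cv2.imwrite("pics/s2.png",cv2.resize(p[130:290,300:500],(800,600),interpolation=2))
q,d=optics.get_image("top"); c=optics.camera_info("top")
for x in blobs(mask(q,5,18,150,60,(190,150,290,270)))[:3]: print(rect(c,x,70))
E
```

```text
time: 5.2
eef_pos: [600.0, 206.4, 117.3]
orientation: [0.109, -2.439, 0.044]
force: [0.5, 0.5, -1.9]
finger_gap: 29.9
grip_force: 30.0
[ 0.253  0.713  1.551  0.102  1.571 -1.444]
stand [601.5 207.3  70.2] shift [-31.6, 0.9, 35.0] turn [-0.002, -0.002, -0.002]
```

View pics/s2.png

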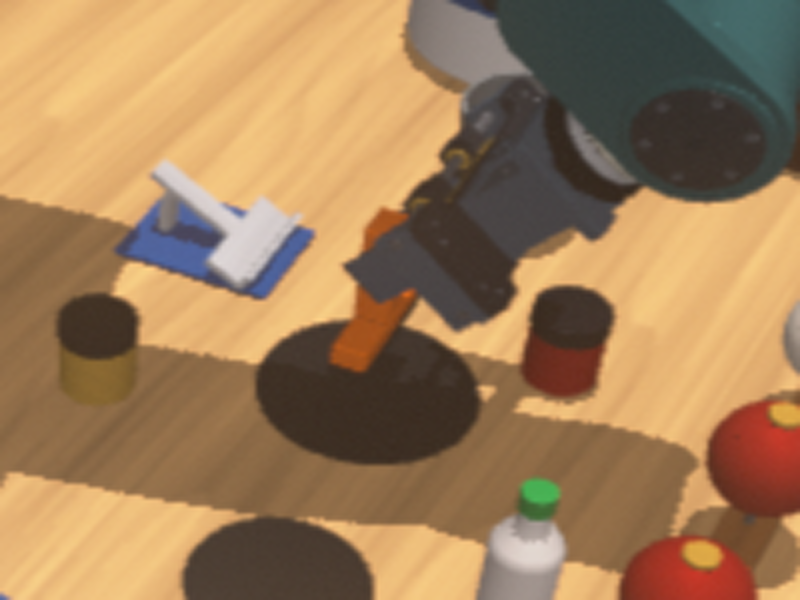

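The picture shows the scraper held nearly upright above the mat, blade around (375,335). I'll lower it until it touches.

```bash
python3 -m handwheel '[[[-13,0,15],[0,0,0],20],[[-25,1,27],[0,0,0],20],[[-29,1,32],[0,0,0],20],[[-29,1,32],[0,0,0],20]]'
```

```text
time: 5.7
eef_pos: [600.9, 207.2, 72.5]
orientation: [0.108, -2.435, 0.044]
force: [-1.0, -0.1, -3.0]
finger_gap: 29.9
grip_force: 30.0
```

```bash
python3 -m handwheel '[[[-1.5,0,1.5],[0,0,0],20],[[-2.5,0,3],[0,0,0],20],[[-2.5,0,3],[0,0,0],20]]'
```

```text
time: 6.0
eef_pos: [602.0, 207.5, 70.7]
orientation: [0.109, -2.438, 0.043]
force: [0.1, 0.4, -1.9]
finger_gap: 29.7
grip_force: 30.0
```

```bash
python3 -m handwheel '[[[-1.5,0,1.5],[0,0,0],20],[[-1.5,0,1.5],[0,0,0],20],[[-1.5,0,1.5],[0,0,0],20]]'
```

```text
time: 6.3
eef_pos: [602.4, 207.5, 69.0]
orientation: [0.109, -2.438, 0.043]
force: [0.9, -1.6, 5.3]
finger_gap: 29.6
grip_force: 30.0
```

```bash
python3 -m handwheel '[[[-1.5,0,1.5],[0,0,0],20],[[-1.5,0,1.5],[0,0,0],20],[[-1.5,0,1.5],[0,0,0],20]]'
```

```text
time: 6.6
eef_pos: [602.7, 207.4, 68.9]
orientation: [0.109, -2.437, 0.043]
force: [-1.3, -4.4, 24.9]
finger_gap: 29.8
grip_force: 30.0
```

```bash
python3 -m handwheel '[[[1,0,-1],[0,0,0],20],[[1,0,-1],[0,0,0],60],[[1,0,-1],[0,0,0],60],[[1,0,-1],[0,0,0],60],[[1,0,-1],[0,0,0],60],[[1,0,-1],[0,0,0],60],[[1,0,-1],[0,0,0],60]]'
python3 - <<'E'
from h import *
p,d=optics.get_image("scene"); cv2.imwrite("pics/s3.png",cv2.resize(p[130:290,300:500],(800,600),interpolation=2))
E
```

```text
time: 7.3
eef_pos: [602.0, 207.5, 67.6]
orientation: [0.109, -2.438, 0.043]
force: [0.0, -0.5, -0.4]
finger_gap: 60.3
grip_force: 0.0
```

View pics/s3.png

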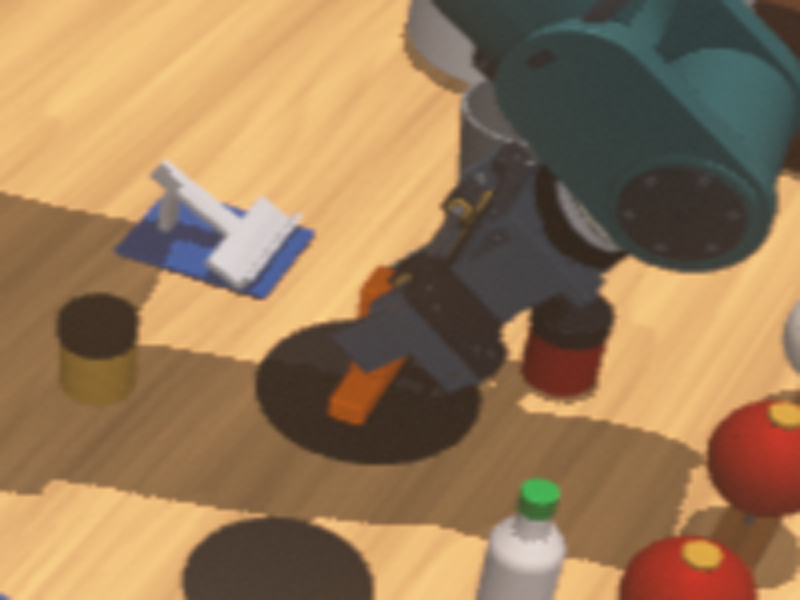

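The scraper stands on the mat, with its blade around (375,385), and the fingers are open. I retreat along the tool axis and then locate it.

```bash
python3 -m handwheel '[[[0,0,-20],[0,0,0],60],[[0,0,-60],[0,0,0],60],[[0,0,-110],[0,0,0],60],[[0,0,-110],[0,0,0],60]]'
python3 - <<'E'
from h import *
for n,r in (("scene",(340,170,425,255)),("top",(195,160,285,260))):
    p,d=optics.get_image(n); c=optics.camera_info(n); m=mask(p,4,20,140,50,r)
    for x in blobs(m)[:3]:
        print(n,cv2.boundingRect(x),"z30",rect(c,x,30),"z104",rect(c,x,104))
    cv2.imwrite(f"{n}1.png",p)
R=Rtool(.09,0); show("above",np.array([603,207,150.]),R)
E
```

```text
time: 7.75
eef_pos: [677.8, 214.8, 157.0]
orientation: [0.109, -2.447, 0.041]
force: [0.3, 0.5, 0.8]
finger_gap: 60.0
grip_force: 0.0
scene (381, 200, 24, 44) z30 ((600.1746215820312, 227.21636962890625), (45.06229019165039, 175.91539001464844), 17.30583381652832) z104 ((631.7976684570312, 147.45465087890625), (41.22816848754883, 160.94773864746094), 17.305824279785156)
above [603. 207. 150.] shift [52.7, -0.7, 47.4] turn [-0.002, -0.7, -0.001]
```

```bash
python3 -m handwheel '[[[48,-1,37],[0,-0.7,0],75],[[48,-1,37],[0,-0.7,0],75],[[48,-1,37],[0,-0.7,0],75],[[48,-1,37],[0,-0.7,0],75],[[48,-1,37],[0,-0.7,0],75],[[48,-1,37],[0,-0.7,0],75],[[48,-1,37],[0,-0.7,0],75]]'
python3 - <<'E'
from h import *
p,d=optics.get_image("wrist"); c=optics.camera_info("wrist"); cv2.imwrite("pics/w2.png",p)
for x in blobs(mask(p,4,20,140,50))[:3]: print(cv2.boundingRect(x), "z104",rect(c,x,104),"z30",rect(c,x,30))
s=sense(); print(s["q"].round(2), s["orientation"])
E
```

```text
time: 8.55
eef_pos: [611.6, 207.5, 154.0]
orientation: [0.142, -3.133, 0.004]
force: [0.8, 0.4, -0.7]
finger_gap: 75.3
grip_force: 0.0
(124, 0, 213, 193) z104 ((511.83453369140625, 149.04000854492188), (114.21810913085938, 97.75938415527344), 17.522062301635742) z30 ((505.2357177734375, 131.7303009033203), (153.98072814941406, 131.79225158691406), 17.522048950195312)
(269, 207, 112, 62) z104 ((596.4462280273438, 204.90960693359375), (41.69373321533203, 71.33856964111328), 5.135376930236816) z30 ((619.3031005859375, 207.0496826171875), (56.20850372314453, 96.17356872558594), 5.135369777679443)
(209, 186, 59, 82) z104 ((593.7217407226562, 146.795654296875), (54.666114807128906, 34.57598876953125), 9.622971534729004) z30 ((615.6300048828125, 128.70460510253906), (73.69693756103516, 46.61290740966797), 9.622943878173828)
[ 0.29  0.38  1.87 -0.    0.89 -1.37] [ 0.14109857 -3.1332728   0.00421423]
```

View pics/w2.png

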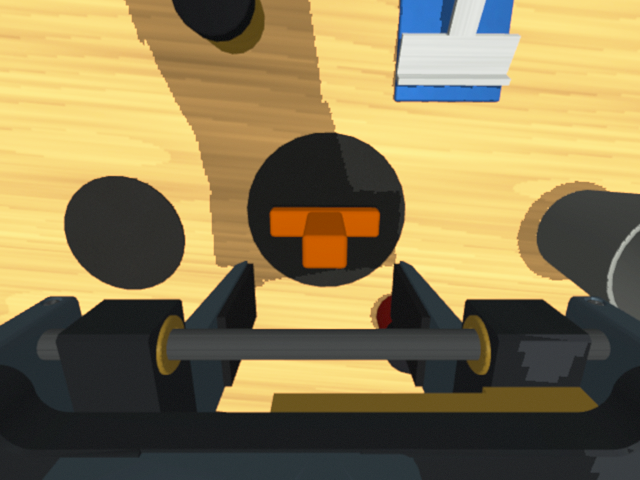

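The wrist view shows the scraper standing on the mat, with its blade at (325,222) and handle top at (325,252). I compute the vertical regrasp from this.

```bash
python3 - <<'E'
from h import *
c=optics.camera_info("wrist"); a=ray(c,[[325,207]],30)[0]; b=ray(c,[[325,268]],104)[0]
l,r=ray(c,[[303,252],[347,252]],104); m=ray(c,[[325.5,209]],4); print(a,b,l,r,"mat",m)
s=ray(c,[[270,222],[380,222]],30); print(s)
x=(a[0]+12+b[0]-12)/2; y=(s[0,1]+s[1,1])/2; R=Rtool(.09,0)
show("grasp",np.array([x,y,59.]),R)
E
```

```text
[591.25356733 205.18023173  30.        ] [617.15643796 207.3027435  104.        ] [607.13164056 191.77959996 104.        ] [604.51806468 220.75808616 104.        ] mat [[598.59649821 206.40156255   4.        ]]
[[608.73988325 158.81785335  30.        ]
 [600.18388727 253.91209601  30.        ]]
grasp [604.2 206.4  59. ] shift [7.7, -0.3, 95.0] turn [-0.002, -0.005, 0.0]
```

```bash
python3 -m handwheel '[[[8,0,0],[0,0,0],75],[[8,0,45],[0,0,0],75],[[8,0,85],[0,0,0],75],[[8,0,95],[0,0,0],75],[[8,0,95],[0,0,0],75],[[8,0,95],[0,0,0],20],[[8,0,95],[0,0,0],20],[[8,0,95],[0,0,0],20],[[8,0,95],[0,0,0],20],[[8,0,95],[0,0,0],20],[[8,0,95],[0,0,0],20],[[8,0,95],[0,0,0],20],[[8,0,95],[0,0,0],20]]'
python3 - <<'E'
from h import *
s=sense(); print(s["eef_pos"],s["force"])
z=s["eef_pos"][2]; R=Rtool(-.065,0); show("up",s["eef_pos"]+[0,0,115],Rtool(.09,0)); show("hi",st(45,0,z+115),R); show("on",st(45,0,z+47.5),R); show("end",st(-92,0,z+47.5),R)
E
```

```text
time: 9.9
eef_pos: [604.6, 206.8, 59.7]
orientation: [0.141, -3.137, 0.003]
force: [-1.1, 0.0, 5.2]
finger_gap: 29.9
grip_force: 30.0
[604.57628879 206.79703199  59.74692976] [-1.09125491  0.04628314  5.2150531 ]
up [604.6 206.8 174.7] shift [0.2, -0.2, -115.0] turn [-0.002, -0.002, -0.0]
hi [ 596.9 -187.4  174.7] shift [43.2, -392.2, -114.1] turn [-0.002, -0.001, 0.155]
on [ 596.9 -187.4  107.2] shift [43.1, -392.0, -46.6] turn [-0.002, -0.001, 0.155]
end [ 460.2 -178.5  107.2] shift [178.5, -370.9, -46.4] turn [-0.002, -0.001, 0.155]
```

```bash
python3 -m handwheel '[[[0,0,-45],[0,0,0],20],[[0,0,-95],[0,0,0],20],[[43,-392,-114],[0,0,0.155],20],[[43,-392,-114],[0,0,0.155],20],[[43,-392,-114],[0,0,0.155],20],[[43,-392,-114],[0,0,0.155],20],[[43,-392,-114],[0,0,0.155],20],[[43,-392,-114],[0,0,0.155],20],[[43,-392,-114],[0,0,0.155],20],[[43,-392,-114],[0,0,0.155],20],[[43,-392,-114],[0,0,0.155],20],[[43,-392,-114],[0,0,0.155],20],[[43,-392,-114],[0,0,0.155],20]]'
python3 - <<'E'
from h import *
p,d=optics.get_image("wrist"); c=optics.camera_info("wrist"); cv2.imwrite("pics/w3.png",p)
show("hi",st(45,0,174.7),Rtool(-.065,0))
for x in blobs(mask(p,100,125,100,40),60)[:4]: print("rim",cv2.boundingRect(x),rect(c,x,58))
for x in blobs(mask(p,4,20,140,50),60)[:2]: print("or",cv2.boundingRect(x),rect(c,x,145))
E
```

```text
time: 11.2
eef_pos: [596.7, -186.6, 174.0]
orientation: [-0.101, -3.138, 0.003]
force: [-0.2, -0.4, -2.4]
finger_gap: 29.6
grip_force: 30.0
hi [ 596.9 -187.4  174.7] shift [-0.1, -1.1, -0.6] turn [-0.002, -0.002, 0.001]
rim (241, 79, 21, 165) ((537.7861328125, -241.33038330078125), (9.385881423950195, 129.30691528320312), 86.47229766845703)
rim (386, 80, 22, 164) ((545.57763671875, -126.4863510131836), (9.255521774291992, 128.53158569335938), 86.04373168945312)
or (246, 248, 156, 81) ((607.5624389648438, -188.73635864257812), (94.81202697753906, 54.18305587768555), 86.3187026977539)
or (6, 238, 140, 91) ((604.5390625, -341.0298156738281), (55.440284729003906, 99.43070983886719), 26.92385482788086)
```

View pics/w3.png

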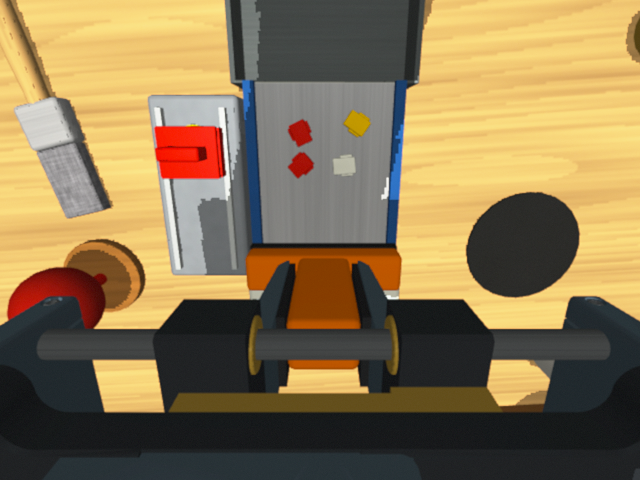

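The view shows the blade over the rear of the deck, centred between the blue rims (x 262 and 386). All four chips lie in front of it, and the tray is at the top. Now I lower the blade and sweep.

```bash
python3 -m handwheel '[[[0,0,25],[0,0,0],20],[[0,0,50],[0,0,0],20],[[0,0,62],[0,0,0],20],[[0,0,67],[0,0,0],20],[[0,0,67],[0,0,0],20]]'
```

```text
time: 11.75
eef_pos: [597.0, -187.0, 107.3]
orientation: [-0.101, -3.138, 0.004]
force: [0.2, -0.0, -2.5]
finger_gap: 30.0
grip_force: 30.0
```

```bash
python3 -m handwheel '[[[6,0,0],[0,0,0],20],[[16,0,0],[0,0,0],20],[[26,0,0],[0,0,0],20],[[36,0,0],[0,0,0],20],[[46,0,0],[0,0,0],20],[[56,0,0],[0,0,0],20],[[66,0,0],[0,0,0],20],[[76,0,0],[0,0,0],20],[[86,0,0],[0,0,0],20],[[94,0,0],[0,0,0],20],[[102,0,0],[0,0,0],20],[[108,0,0],[0,0,0],20],[[114,0,0],[0,0,0],20],[[120,0,0],[0,0,0],20],[[126,0,0],[0,0,0],20],[[132,0,0],[0,0,0],20],[[138,0,0],[0,0,0],20],[[140,0,0],[0,0,0],20],[[140,0,0],[0,0,0],20]]'
```

```text
time: 13.65
eef_pos: [457.0, -178.4, 107.6]
orientation: [-0.102, -3.139, 0.004]
force: [0.1, -0.2, -2.6]
finger_gap: 29.8
grip_force: 30.0
```

```bash
python3 -m handwheel '[[[0,0,-30],[0,0,0],20],[[-30,0,-70],[0,0,0],20],[[-60,0,-70],[0,0,0],20],[[-90,0,-70],[0,0,0],20],[[-90,0,-70],[0,0,0],20]]'
python3 - <<'E'
from h import *
a=-.065; O=np.array([552,-184.5])
def stf(P): d=P[:,:2]-O; return np.c_[d@[np.cos(a),np.sin(a)], d@[-np.sin(a),np.cos(a)], P[:,2]]
for n in ("wrist","top"):
    p,d=optics.get_image(n); c=optics.camera_info(n); K,R,t=map(np.asarray,(c["intrinsics"],c["R"],c["t"]))
    hsv=cv2.cvtColor(p,cv2.COLOR_BGR2HSV); v,u=np.mgrid[:480,:640]
    X=(np.c_[u.ravel(),v.ravel(),np.ones(u.size)]@np.linalg.inv(K).T*d.reshape(-1,1)-t)@R
    S=stf(X).reshape(480,640,3); inn=(S[...,0]>-176)&(S[...,0]<80)&(abs(S[...,1])<71)&(d>0)&(S[...,2]<65)
    for nm,(lo,hi) in dict(red=((0,130,50),(5,255,255)),red2=((173,130,50),(179,255,255)),yel=((18,100,50),(36,255,255)),whi=((0,0,140),(179,40,255))).items():
        m=cv2.inRange(hsv,lo,hi)&(inn*255).astype(np.uint8)
        for b in blobs(m,6)[:4]:
            k=np.zeros_like(m); cv2.drawContours(k,[b.reshape(-1,1,2)],-1,255,-1); print(n,nm,int((k>0).sum()),np.median(S[(k>0)&(d>0)],0).round())
E
```

```text
time: 14.15
eef_pos: [550.6, -184.5, 178.2]
orientation: [0.101, 3.139, -0.005]
force: [0.3, 0.1, -2.4]
finger_gap: 29.7
grip_force: 30.0
wrist red 714 [-101.  -17.   11.]
wrist yel 380 [-100.   36.   11.]
wrist whi 1033 [-71.  37.  49.]
wrist whi 342 [-98.  15.  11.]
wrist whi 94 [-40.  52.  49.]
wrist whi 42 [ 56. -69.  58.]
```

All four chips read z≈11 mm at x≈-100 in the station frame, so they are in the tray (the two red ones merged into one 714 px blob). Back to the mat.

```bash
python3 - <<'E'
from h import *
show("over",np.array([603,206.5,110.]),Rtool(.09,0))
E
```

```text
over [603.  206.5 110. ] shift [-30.7, 393.3, 66.1] turn [-0.002, -0.002, -0.155]
```

```bash
python3 -m handwheel '[[[-31,393,0],[0,0,-0.155],20],[[-31,393,0],[0,0,-0.155],20],[[-31,393,0],[0,0,-0.155],20],[[-31,393,0],[0,0,-0.155],20],[[-31,393,0],[0,0,-0.155],20],[[-31,393,0],[0,0,-0.155],20],[[-31,393,0],[0,0,-0.155],20],[[-31,393,0],[0,0,-0.155],20],[[-31,393,0],[0,0,-0.155],20],[[-31,393,0],[0,0,-0.155],20],[[-31,393,40],[0,0,-0.155],20],[[-31,393,80],[0,0,-0.155],20],[[-31,393,110],[0,0,-0.155],20],[[-31,393,114],[0,0,-0.155],20],[[-31,393,114],[0,0,-0.155],20]]'
```

```text
time: 15.75
eef_pos: [602.8, 204.4, 62.0]
orientation: [0.139, -3.135, 0.005]
force: [0.1, 1.0, -1.6]
finger_gap: 29.9
grip_force: 30.0
```

```bash
python3 -m handwheel '[[[0,0,2],[0,0,0],20],[[0,0,3],[0,0,0],20],[[0,0,3],[0,0,0],20],[[0,0,3],[0,0,0],20]]'
```

```text
time: 16.15
eef_pos: [603.6, 205.8, 60.0]
orientation: [0.141, -3.137, 0.003]
force: [-0.2, -0.2, -3.2]
finger_gap: 30.0
grip_force: 30.0
```

```bash
python3 -m handwheel '[[[0,0,1],[0,0,0],20],[[0,0,1],[0,0,0],20],[[0,0,1],[0,0,0],20]]'
```

```text
time: 16.45
eef_pos: [603.9, 205.9, 59.4]
orientation: [0.142, -3.138, 0.003]
force: [-2.4, -2.4, 9.9]
finger_gap: 29.6
grip_force: 30.0
```

```bash
python3 -m handwheel '[[[0,0,0.5],[0,0,0],20],[[0,0,0.5],[0,0,0],20],[[0,0,0.5],[0,0,0],20]]'
```

```text
time: 16.75
eef_pos: [604.0, 205.9, 59.3]
orientation: [0.142, -3.138, 0.003]
force: [-4.4, -4.0, 15.4]
finger_gap: 29.7
grip_force: 30.0
```

Contact. I release and wait, then go up and plan the tab push.

```bash
python3 -m handwheel '[[[0,0,0],[0,0,0],65],[[0,0,0],[0,0,0],65],[[0,0,0],[0,0,0],65],[[0,0,0],[0,0,0],65],[[0,0,0],[0,0,0],65],[[0,0,0],[0,0,0],65],[[0,0,0],[0,0,0],65],[[0,0,0],[0,0,0],65],[[0,0,-30],[0,0,0],65],[[0,0,-75],[0,0,0],65],[[0,0,-110],[0,0,0],65],[[0,0,-110],[0,0,0],65]]'
python3 - <<'E'
from h import *
p,d=optics.get_image("wrist"); c=optics.camera_info("wrist")
for x in blobs(mask(p,4,20,140,50,(240,130,420,300)),60)[:2]: print("or",cv2.boundingRect(x),rect(c,x,30))
p,d=optics.get_image("scene")
for x in blobs(mask(p,4,20,140,50,(340,170,425,255)))[:2]: print("scene",cv2.boundingRect(x))
R=Rtool(-.065,0); show("pre",st(-62,-101,150),R); show("low",st(-62,-101,93),R); show("push",st(6,-101,93),R)
E
```

```text
time: 17.95
eef_pos: [606.2, 206.9, 173.1]
orientation: [-0.141, 3.133, -0.001]
force: [0.9, 0.8, -0.6]
finger_gap: 65.3
grip_force: 0.0
or (270, 206, 105, 58) ((615.1748657226562, 204.65576171875), (55.37251281738281, 95.38167572021484), 5.121490955352783)
or (240, 130, 97, 70) ((537.4970092773438, 155.3327178955078), (50.35380935668945, 97.50528717041016), 39.8046760559082)
scene (381, 201, 23, 43)
pre [ 483.6 -281.3  150. ] shift [163.6, -474.6, 19.5] turn [-0.002, -0.0, 0.155]
low [ 483.6 -281.3   93. ] shift [163.6, -474.5, 76.5] turn [-0.002, -0.0, 0.155]
push [ 551.4 -285.7   93. ] shift [96.4, -485.0, 76.5] turn [-0.002, -0.0, 0.155]
```

```bash
python3 -m handwheel '[[[164,-474,20],[0,0,0.155],0],[[164,-474,20],[0,0,0.155],0],[[164,-474,20],[0,0,0.155],0],[[164,-474,20],[0,0,0.155],0],[[164,-474,20],[0,0,0.155],0],[[164,-474,20],[0,0,0.155],0],[[164,-474,20],[0,0,0.155],0],[[164,-474,20],[0,0,0.155],0],[[164,-474,20],[0,0,0.155],0],[[164,-474,20],[0,0,0.155],0],[[164,-474,20],[0,0,0.155],0],[[164,-474,20],[0,0,0.155],0],[[164,-474,20],[0,0,0.155],0],[[164,-474,20],[0,0,0.155],0],[[164,-474,20],[0,0,0.155],0]]'
python3 - <<'E'
from h import *
p,d=optics.get_image("top"); c=optics.camera_info("top")
for x in blobs(mask(p,0,5,140,60,(350,180,445,310)),4)[:4]: print(cv2.boundingRect(x),rect(c,x,79),ray(c,x.mean(0),79))
R=Rtool(-.065,0); show("low",st(-62,-101,93),R); show("push",st(6,-101,93),R)
E
```

```text
time: 19.55
eef_pos: [483.2, -279.7, 149.2]
orientation: [-0.099, -3.138, 0.004]
force: [0.1, -0.4, -0.0]
finger_gap: 0.4
grip_force: 0.0
(384, 267, 10, 14) ((444.3460388183594, -183.62921142578125), (35.27702713012695, 18.15144157409668), 24.56447410583496) [[ 444.7805932  -183.82635769   79.        ]]
(420, 234, 8, 16) ((525.1354370117188, -270.363525390625), (15.32917594909668, 38.22200012207031), 65.86968994140625) [[ 524.79772912 -272.08690823   79.        ]]
low [ 483.6 -281.3   93. ] shift [-0.6, -1.2, 56.3] turn [-0.002, -0.001, 0.001]
push [ 551.4 -285.7   93. ] shift [-68.6, -1.3, 56.2] turn [-0.002, -0.001, 0.001]
```

```bash
python3 -m handwheel '[[[0,-1,30],[0,0,0],0],[[0,-1,54],[0,0,0],0],[[0,-1,56],[0,0,0],0],[[-10,-1,56],[0,0,0],0],[[-16,-1,56],[0,0,0],0],[[-22,-1,56],[0,0,0],0],[[-28,-1,56],[0,0,0],0],[[-34,-1,56],[0,0,0],0],[[-40,-1,56],[0,0,0],0],[[-46,-1,56],[0,0,0],0],[[-52,-1,56],[0,0,0],0],[[-58,-1,56],[0,0,0],0],[[-62,-1,56],[0,0,0],0],[[-65,-1,56],[0,0,0],0],[[-66,-1,56],[0,0,0],0],[[-66,-1,56],[0,0,0],0]]'
python3 - <<'E'
from h import *
s=sense(); print(s["force"].round(1)); R=Rtool(-.065,0); show("push",st(6,-101,93),R)
p,d=optics.get_image("scene"); c=optics.camera_info("scene")
for x in blobs(mask(p,0,5,140,60,(200,250,360,385)),4)[:4]: print(cv2.boundingRect(x),rect(c,x,79))
E
```

```text
time: 21.2
eef_pos: [548.5, -286.2, 93.2]
orientation: [-0.102, -3.138, 0.004]
force: [-1.3, -0.4, -0.3]
finger_gap: 0.8
grip_force: 0.4
[-1.3 -0.4 -0.3]
push [ 551.4 -285.7   93. ] shift [-2.9, 0.7, 0.2] turn [-0.002, -0.001, 0.0]
(253, 331, 28, 27) ((575.1407470703125, -287.97412109375), (51.24515914916992, 39.771995544433594), 86.90162658691406)
```

```bash
python3 -m handwheel '[[[-1,0,0],[0,0,0],0],[[-2,0,0],[0,0,0],0],[[-3,0,0],[0,0,0],0],[[-3,0,0],[0,0,0],0]]'
```

```text
time: 21.65
eef_pos: [549.2, -286.2, 93.1]
orientation: [-0.101, -3.133, 0.002]
force: [-19.9, -1.2, 15.7]
finger_gap: 0.4
grip_force: 10.3
```

```bash
python3 -m handwheel '[[[-1,0,0],[0,0,0],0],[[-2,0,0],[0,0,0],0],[[-2,0,0],[0,0,0],0],[[-2,0,0],[0,0,0],0]]'
```

```text
time: 22.05
eef_pos: [549.6, -286.1, 92.9]
orientation: [-0.101, -3.13, 0.001]
force: [-32.3, -1.9, 23.4]
finger_gap: 0.4
grip_force: 16.2
```

The tab is at its end stop. Back off and move over the button.

```bash
python3 -m handwheel '[[[8,0,0],[0,0,0],0],[[20,0,-15],[0,0,0],0],[[32,0,-15],[0,0,0],0],[[32,0,-15],[0,0,0],0]]'
python3 - <<'E'
from h import *
R=Rtool(-.065,0); show("btn",st(-25,-101,80),R)
for n,r in (("scene",(200,250,360,385)),("top",(400,200,445,270))):
    p,d=optics.get_image(n); c=optics.camera_info(n)
    for nm,h in (("red",(0,5)),("green",(45,85))):
        for x in blobs(mask(p,*h,110,50,r),4)[:3]: print(n,nm,cv2.boundingRect(x),rect(c,x,72 if nm=="green" else 79)[:2])
E
```

```text
time: 22.45
eef_pos: [520.6, -284.3, 108.2]
orientation: [-0.103, -3.139, 0.004]
force: [0.3, 0.9, 1.1]
finger_gap: 0.2
grip_force: 0.0
btn [ 520.5 -283.7   80. ] shift [0.1, 0.7, 28.2] turn [-0.002, -0.001, -0.001]
scene red (252, 331, 29, 27) ((575.7339477539062, -288.36505126953125), (51.808223724365234, 40.84315490722656))
scene green (242, 329, 12, 10) ((525.1954956054688, -286.9933776855469), (22.67154312133789, 21.905651092529297))
top red (418, 221, 6, 9) ((567.2217407226562, -269.843017578125), (12.769521713256836, 20.980636596679688))
top red (418, 216, 8, 2) ((589.8480834960938, -273.5887756347656), (18.081449508666992, 2.640058755874634))
```

```bash
python3 -m handwheel '[[[0,0,15],[0,0,0],0],[[0,0,24],[0,0,0],0],[[0,0,28],[0,0,0],0],[[0,0,31],[0,0,0],0],[[0,0,33],[0,0,0],0],[[0,0,35],[0,0,0],0],[[0,0,36],[0,0,0],0],[[0,0,36],[0,0,0],0]]'
```

```text
time: 23.35
eef_pos: [521.7, -284.6, 73.1]
orientation: [-0.102, -3.138, 0.004]
force: [-5.2, 3.0, 14.7]
finger_gap: 0.5
grip_force: 7.6
```

```bash
python3 -m handwheel '[[[0,0,1],[0,0,0],0],[[0,0,1.5],[0,0,0],0],[[0,0,1.5],[0,0,0],0]]'
```

```text
time: 23.65
eef_pos: [521.8, -284.6, 72.9]
orientation: [-0.102, -3.138, 0.004]
force: [-13.4, 8.5, 39.1]
finger_gap: 0.6
grip_force: 19.2
```

The fingertips stopped at z≈65 mm, so the button is fully in. I retreat and do a final check.

```bash
python3 -m handwheel '[[[0,0,-20],[0,0,0],0],[[0,0,-60],[0,0,0],0],[[0,0,-110],[0,0,0],0],[[60,0,-130],[0,0,0],0],[[110,0,-130],[0,0,0],0],[[110,0,-130],[0,0,0],0],[[110,0,-130],[0,0,0],0],[[110,0,-130],[0,0,0],0]]'
python3 - <<'E'
from h import *
p,d=optics.get_image("scene"); c=optics.camera_info("scene")
cv2.imwrite("pics/f.png",cv2.resize(p[150:400,190:470],(800,600)))
for x in blobs(mask(p,45,85,110,50,(200,250,360,385)),4)[:1]:
    v,u=np.round(x.mean(0))[::-1].astype(int); K,R,t=map(np.asarray,(c["intrinsics"],c["R"],c["t"]))
    print("green",R.T@(np.linalg.inv(K)@[u,v,1]*d[v,u]-t))
E
```

```text
time: 24.45
eef_pos: [412.9, -277.5, 201.2]
orientation: [-0.103, -3.14, 0.005]
force: [-0.0, 0.0, -0.1]
finger_gap: 0.1
grip_force: 0.0
green [ 523.26024708 -283.16565206   64.28560904]
```

View pics/f.png

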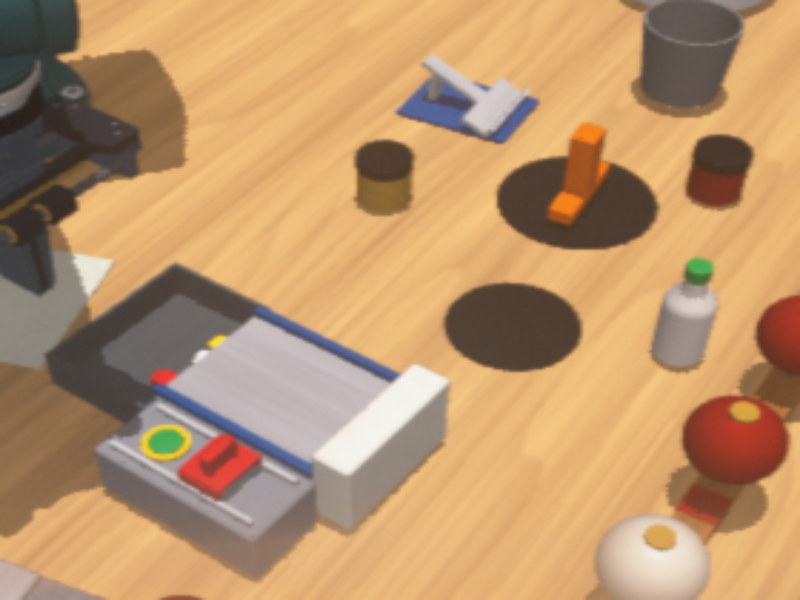

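The scraper stands mid-mat at (580,180). The deck is clear with the chips in the tray at (190,355), the tab is aside at (220,465), and the button is pressed at (165,442).

```bash
python3 -c "
from rig import manip; print(manip.job_done())"
```

```text
the job is handed in; nothing more can be done
None
```

The job is handed in at about 24 s with no verdict shown: by my last images and force readings, the scraper stands released mid-mat, all four chips are in the tray, the lock tab is at its end stop and the start button is fully in.

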